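Scrape soap slivers off the shaving mirror with a light touch

TASK

Pick up the red scraper block and, with its rubber foot pressed lightly on the glass, scrape the three dried soap slivers off the face-up round mirror into the empty white rack tier that stands under its edge, starting on the side away from that tier. Press with 3 to 10 N where you set down, at mid-glass and at the far edge, never over 12 N or the glass cracks, and do not push the slivers or the mirror with the fingers. Then stand the block back on the ledge and leave the other things alone.

Things in the scene. Friction and masses are not known exactly. Their poses are not given: they have to be found in the camera images.
- mirror: Round level face-up mirror, blue frame flush with the glass, 190 mm diameter, 10 mm thick, on a fixed foot. Origin: centre of the glass surface, 71 to 102 mm above the ledge. Its collar is loose: pushed, the glass first slips down an unmeasurable 1 to 12 mm at under 2 N and stays down, then seats (feel for it, 70 to 90 mm up) on a springy neck that gives 0.25 mm per N.
- tray: Empty tier of the white plastic soap rack, an open tray fixed to the ledge: 160 mm (its x) by 220 mm (its y), walls 40 mm high, 4 mm thick, 12 mm pins on the corners. It stands beside the mirror, either towards or away from the robot, reaching about 40 mm under its edge; centre about 135 mm from the mirror's axis. Origin: centre of its underside.
- tier: The other tier of the rack, the same shape and also fixed, with a green soap bar in it, on the far side of the mirror. Nothing should go in here. Origin: centre of its underside.
- scraper: Red scraper block with a black rubber foot, a box 140 mm long (its x), 28 mm thick (its y), 60 mm high, standing on its foot on the ledge at the robot's left; 110 to 230 g. Origin: centre of its underside (the flat scraping face). Grip it across the thickness, near the top.
- sliver0: Pink dried soap sliver, 36 x 26 x 8 mm, about 11 g, lying flat on the glass. Origin: centre of its underside.
- sliver1: Yellow dried soap sliver, 36 x 26 x 8 mm, about 11 g, lying flat on the glass. Origin: centre of its underside.
- sliver2: Brown dried soap sliver, 36 x 26 x 8 mm, about 11 g, lying flat on the glass. Origin: centre of its underside.
- soap: Green soap bar, 55 x 85 x 26 mm, lying in the other tier: leave alone. Origin: centre of its underside.
- mug: Orange plastic mug, 80 mm wide, 95 mm high: leave alone. Origin: centre of its underside.
- tumbler: Stainless steel tumbler, 72 mm wide, 110 mm high: leave alone. Origin: centre of its underside.
- comb: Bamboo comb lying flat, 150 x 41 x 6 mm: leave alone. Origin: near the middle, underside.

How it is judged:
On the way, in this order (a step that is already met when the one before it is completed fails the run):
1. the scraper's foot presses on the glass with 3 to 10 N for 0.3 s on the side away from the empty tier, its centre more than 175 mm (level) from that tier's centre (contact force between scraper and mirror between 3 and 10 N and horizontal distance between scraper and tray above 0.175 m), for 0.3 s.
2. it presses with 3 to 10 N for 0.1 s while crossing the middle of the glass, 115 to 155 mm from the empty tier's centre (contact force between scraper and mirror between 3 and 10 N and horizontal distance between scraper and tray between 0.115 and 0.155 m), for 0.1 s.
3. it still presses with 3 to 10 N for 0.1 s at the edge above the empty tier, less than 75 mm from that tier's centre (contact force between scraper and mirror between 3 and 10 N and horizontal distance between scraper and tray below 0.075 m), for 0.1 s.
At the end, for the whole second after the job is handed in: All three slivers lie at rest inside the empty tier (within its 160 x 220 mm outline and less than 45 mm above the ledge), and the scraper block stands upright (within 0.1 rad) at rest on the ledge, more than 150 mm from the mirror's axis, released (x of sliver0 in the frame of tray between -0.08 and 0.08 m and y of sliver0 in the frame of tray between -0.11 and 0.11 m and height (world z) of each of sliver0, sliver1, sliver2 below 0.045 m and linear speed of each of sliver0, sliver1, sliver2, scraper below 0.02 m/s and x of sliver1 in the frame of tray between -0.08 and 0.08 m and y of sliver1 in the frame of tray between -0.11 and 0.11 m and x of sliver2 in the frame of tray between -0.08 and 0.08 m and y of sliver2 in the frame of tray between -0.11 and 0.11 m and height (world z) of scraper below 0.005 m and angle between scraper's own z axis and vertical below 0.1 rad and horizontal distance between scraper and mirror above 0.15 m); the robot touches nothing.
It fails at once if the scraper presses on the mirror with more than 12 N (contact force between scraper and mirror above 12 N).
It fails at once if the fingers press on the mirror with more than 1 N (contact force between the fingers and mirror above 1 N).
It fails at once if the fingers push a sliver (more than 1 N) (contact force between the fingers and sliver0 above 1 N or contact force between the fingers and sliver1 above 1 N or contact force between the fingers and sliver2 above 1 N).
It fails at once if the soap bar, mug, tumbler or comb is moved by more than 20 mm (distance of any of soap, mug, tumbler, comb from where it was at the start of the episode above 0.02 m).
It also fails if it takes over 67 s, if anything falls off the work surface, if the arm or the gripper's body presses on something with over 40 N, if the wrist force passes 120 N, or if a joint passes its speed limit or range.

ROBOT

A 6-joint arm with a two-finger parallel gripper is mounted at the origin on the work surface. World frame = base frame: x ahead of the robot, y to its left, z up, the work surface at z = 0. Lengths are in m, angles in rad, forces in N, time in s.
With the tool pointing down it reaches from about 0.3 to 0.75 m from the base axis. Payload 8.5 kg.
Tool frame: the origin (TCP) lies on the centre line of the jaws, within the pads' length; the fingertips stand 8 mm ahead of it and the grasp point (between the pads) lies 11 mm behind it; z points along the fingers, y is the line along which they close (so a half turn about z gives the same grasp; the last joint's range is limited). The gripper opens to 85 mm and grips with 20 to 120 N. Pads are 22 mm wide; open, the fingers measure 114 mm over their backs; the gripper's body (76 mm by 85 mm) begins 54 mm behind the grasp point. The pads swing forward as they close: fully open they stand 13 mm farther back than shut.
Start: joints at [-1.525, 0.381, 1.297, -0, 1.464, -0.215], TCP at [0.142, -0.531, 0.239] pointing down, gripper open.
Joint ranges: [-3.11, 3.11], [-0.89, 2.33], [0.22, 2.48], [-1.42, 4.56], [0.17, 2.85], [-2.88, 2.88]. Speed limits (rad/s): [2.39, 2.39, 3.14, 3.14, 3.14, 3.14].

INTERFACE

Orientations are given as a rotation vector (axis times angle).
In Python, from plant import bot gives the robot as it stands.
- The arm moves only by the tool step_arm, never from a script. Its argument "steps" is a list of rows, each an object of numbers: "x", "y", "z": the shift along the world's x, y, z each as a share of 0.08 m, from -1 to 1; "rx", "ry", "rz": the turn, a rotation vector about the world's x, y, z each as a share of 180 degrees, from -1 to 1. A call has 1 to 12 rows; each row is the pose to reach, as a shift and turn from the pose commanded when the call began, turning the shorter way round; what a row does not reach only later rows make up. A row lasts 1/12 s, in which the tool goes at most 41.7 mm and 7.16 degrees, less where a joint would pass 70% of its speed; a pose out of reach is approached as far as the arm can. A call with a number of a shift or a turn outside -1 to 1 is refused whole. A call with a gripper value outside its range is refused whole. "grip" is the closure, from 0 (fully open) to 1 (shut), set as the call begins (left out, the last holds). The fingers move at their own pace and stop on an object; "grip_force" is the grip in N (left out, the last holds). Time passes only in rows, so rows that repeat a pose let the fingers close. It gives the time, the measured TCP pose, the force, the opening and the grip force at its end, in the units of the state.
- bot.state(): the state, without advancing time (a new reading comes with each control period).
- bot.grab_frame(name): name is "side" or "top"; returns a dict with "color" (384x512x3 uint8, blue, green, red), "fx", "fy", "cx", "cy" (pixels), "k1" (the pictures are not rectified: a ray, as slopes to the right and down, at radius r is drawn at 1 + k1 r^2 times it, then the intrinsics apply), "R" (3x3) and "t" (3): a world point X has camera coordinates R X + t. Camera axes: x right, y down, z forward; pixel columns grow to the right and rows downward; lengths in m; the calibration is good to about 2 mm. A picture is of the moment at which its call begins. There is no depth.
- bot.sign_off(): hands the job in; it is judged then, once.
The state is a dict: "t": time; "qpos": joint angles; "dq": joint speeds; "effort": joint torques, N m; "ee_pos": TCP position; "tcp_rot": TCP orientation; "ft_force": force on the tool from outside, world axes, zero at the start; "moment": the same for the moment, N m; "width": finger opening in m; "finger_force": force on a finger pad.
Only numpy, scipy, OpenCV 4.12 (cv2) and the standard library are available. Lean on these libraries where they do the work, as an engineer would, in place of code of your own. Each camera call takes 0.05 s, during which the arm holds its last target. There are 200 camera calls.

## Working session

There is one attempt and no reset: what is moved stays moved. The work goes in short steps, Python scripts to look and compute and a tool call to move; the robot and the scene stay as the last step left them, time stands still between calls to the robot, and variables do not carry over. Pictures are saved under pics/ and viewed, at most 10 in all, crops included, and the job is handed in when it is done.

Besides the shell and the picture viewer there is one more tool, called after "Call:" as name(argument=value, ...) on one line, values as JSON. step_arm: Moves the arm, as the interface text tells. Its arguments: {"type":"object","properties":{"steps":{"type":"array"},"grip":{"type":"number"},"grip_force":{"type":"number"}},"required":["steps"]}

```bash
mkdir -p pics; cat > h.py <<'E'
import numpy as np, cv2, pickle
def save(names=("top","side"),tag="a"):
    from plant import bot
    for n in names:
        f=bot.grab_frame(n); cv2.imwrite(f"pics/{n}_{tag}.png",f["color"]); pickle.dump(f,open(f"{n}_{tag}.pkl","wb"))
def load(n,tag): return pickle.load(open(f"{n}_{tag}.pkl","rb"))
def ray(f,u,v):
    d=np.array([(u-f["cx"])/f["fx"],(v-f["cy"])/f["fy"]]); s=d.copy()
    for _ in range(30): s=d/(1+f["k1"]*(s@s))
    R=np.array(f["R"]);t=np.array(f["t"]); return -R.T@t, R.T@np.array([s[0],s[1],1])
def atz(f,u,v,z):
    o,d=ray(f,u,v); return o+d*(z-o[2])/d[2]
def proj(f,X):
    c=np.array(f["R"])@np.array(X)+np.array(f["t"]); s=c[:2]/c[2]; s=s*(1+f["k1"]*(s@s))
    return np.array([f["fx"]*s[0]+f["cx"],f["fy"]*s[1]+f["cy"]])
def tri(f,p,g,q):
    o,d=ray(f,*p);a,e=ray(g,*q); s=np.linalg.lstsq(np.c_[d,-e],a-o,rcond=None)[0]
    return (o+d*s[0]+a+e*s[1])/2, np.linalg.norm(o+d*s[0]-a-e*s[1])
E
python3 - <<'E'
from h import *
save()
from plant import bot
print(bot.state())
for n in("top","side"):
    f=load(n,"a"); o,d=ray(f,256,192); print(n,o,d,f["fx"],f["k1"])
    im=cv2.resize(f["color"],(800,600)); cv2.imwrite(f"pics/{n}_a8.png",im)
E
```

```text
{'t': 0.1, 'qpos': array([-1.52532087e+00,  3.81115034e-01,  1.29814978e+00, -1.65664600e-06,
        1.46358221e+00, -2.15312805e-01]), 'dq': array([ 0.00036668, -0.00150934, -0.00227944,  0.0006197 ,  0.00014277,
       -0.0012523 ]), 'effort': array([ 3.97610158e-03, -4.49216545e+01, -2.31655455e+01, -1.65708207e-04,
        3.64593994e-03,  1.12949232e-05]), 'ee_pos': array([ 0.1417924 , -0.53115574,  0.23879267]), 'tcp_rot': array([-3.11368339e+00, -4.08323140e-01, -1.64476039e-04]), 'ft_force': array([ 0.00197463, -0.01980214,  0.39691431]), 'moment': array([ 0.03500636, -0.00895035,  0.01828419]), 'finger_force': 0.0, 'width': 0.08548081894783378}
top [ 0.40110629 -0.05168882  1.32358201] [ 0.14780251  0.01824613 -0.98896432] 499.7200681234795 2.063769869586386e-05
side [-0.07689565  0.79629603  0.69263316] [ 0.51853021 -0.69150482 -0.50293923] 380.30741886188196 0.036150710679343355
```

View pics/top_a8.png

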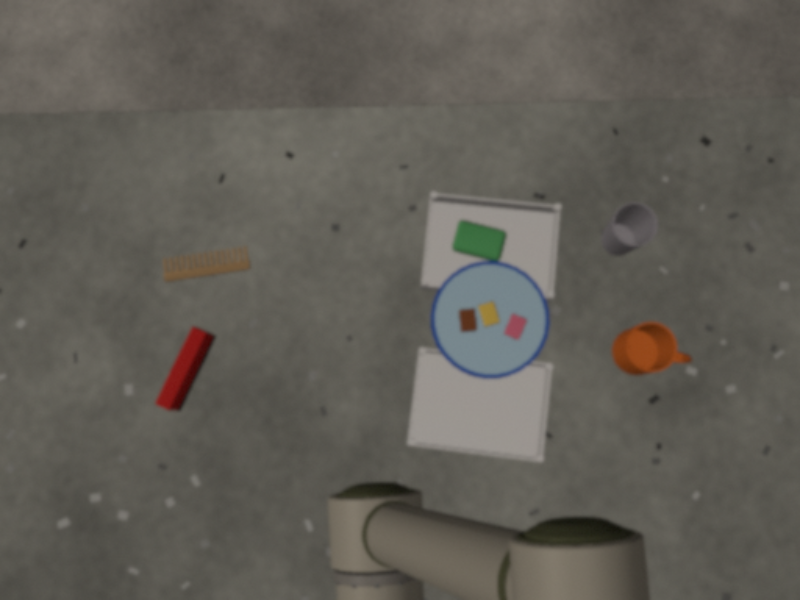

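View pics/side_a8.png

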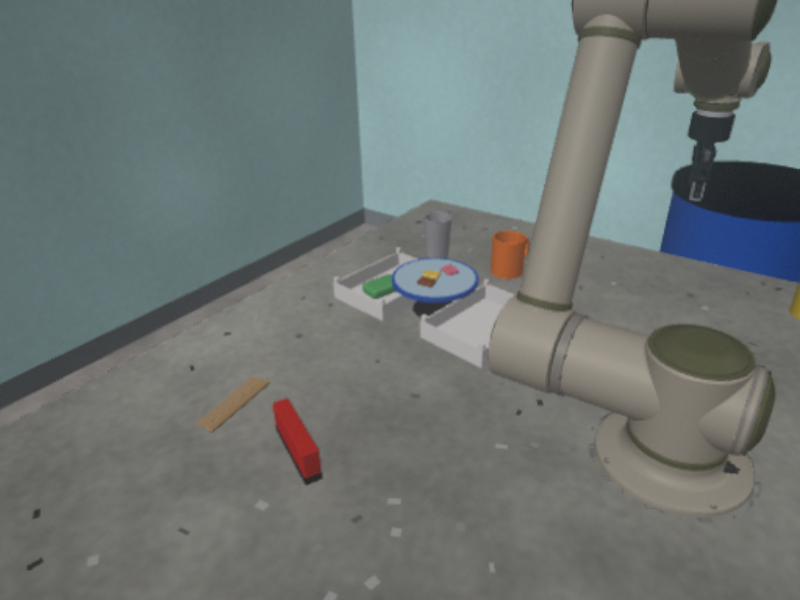

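The top view has +x up and +y left. The empty tray is on the robot side at about (480,405), the mirror at (490,320), and the green soap is in the far tier. The slivers sit at (468,320), (489,314) and (515,327), and the scraper runs from (202,330) to (170,408). The side view agrees.

```bash
cat > m.py <<'E'
from h import *
F=load("top","a");G=load("side","a")
def big(mask):
    c,_=cv2.findContours(mask.astype(np.uint8),cv2.RETR_EXTERNAL,cv2.CHAIN_APPROX_NONE); return max(c,key=cv2.contourArea)
e={}
for n,f in(("t",F),("s",G)):
    h=cv2.cvtColor(f["color"],cv2.COLOR_BGR2HSV); H,S,V=[h[...,i].astype(int) for i in range(3)]
    blue=(H>95)&(H<130)&(S>110)&(V>50); 
    if n=="s": blue[:, 320:]=0
    c=big(blue); e[n]=cv2.fitEllipse(cv2.convexHull(c)); print(n,"mirror",e[n])
    red=((H<6)|(H>174))&(S>180)&(V>50); red[:, 240:]=0; c=big(red); r=cv2.minAreaRect(c); print("red",r, cv2.approxPolyDP(c,3,True)[:,0].tolist())
print(tri(F,e["t"][0],G,e["s"][0]))
# edge of frame: compare size
for z in (.07,.08,.09,.1):
    c=atz(F,*e["t"][0],z); 
    P=np.array([atz(F,*p,z)[:2] for p in cv2.ellipse2Poly(tuple(map(int,e["t"][0])),tuple(int(a/2) for a in e["t"][1]),int(e["t"][2]),0,360,10)])
    c2=atz(G,*e["s"][0],z); print(z,c,c2)
for k,p in dict(brown=(468,320),yel=(489,314),pink=(515,327)).items(): print(k,atz(F,p[0]*.64,p[1]*.64,.09))
for p in [(419,349),(552,364),(543,460),(408,445)]: print("tray",atz(F,p[0]*.64,p[1]*.64,.04))
for p in [(432,193),(560,206),(553,297),(421,287)]: print("tier",atz(F,p[0]*.64,p[1]*.64,.045))
im=F["color"]; a=cv2.resize(im[205:270,95:145],(400,520),interpolation=cv2.INTER_CUBIC)
b=cv2.resize(G["color"][250:315,165:215],(400,520),interpolation=cv2.INTER_CUBIC); cv2.imwrite("pics/scr.png",np.hstack([a,b]))
a=cv2.resize(im[115:300,255:365],(357,600),interpolation=cv2.INTER_CUBIC)
b=cv2.resize(G["color"][150:240,210:335],(440,317),interpolation=cv2.INTER_CUBIC)
b=cv2.copyMakeBorder(b,0,283,0,0,cv2.BORDER_CONSTANT); cv2.imwrite("pics/mir.png",np.hstack([a,b]))
E
python3 m.py
```

```text
t mirror ((310.9941711425781, 206.02040100097656), (67.61433410644531, 72.45465850830078), 125.10033416748047)
red ((118.10002136230469, 236.30001831054688), (13.86362075805664, 53.21841049194336), 26.56505012512207) [[135, 215], [123, 211], [102, 258], [114, 260]]
s mirror ((277.9268798828125, 178.77459716796875), (28.82623291015625, 54.888919830322266), 89.78839111328125)
red ((188.10000610351562, 275.70001220703125), (42.48529052734375, 14.758047103881836), 63.43495178222656) [[181, 256], [175, 259], [177, 270], [179, 267], [193, 297], [188, 292], [202, 287]]
(array([ 0.54940867, -0.16598691,  0.07628743]), np.float64(0.0005048448962527338))
0.07 [ 0.54993846 -0.16669392  0.07      ] [ 0.55602882 -0.17569179  0.07      ]
0.08 [ 0.5487512 -0.1657765  0.08     ] [ 0.54586353 -0.16008087  0.08      ]
0.09 [ 0.54756395 -0.16485909  0.09      ] [ 0.53569824 -0.14446995  0.09      ]
0.1 [ 0.54637669 -0.16394168  0.1       ] [ 0.52553296 -0.12885902  0.1       ]
brown [ 0.55117092 -0.13649901  0.09      ]
yel [ 0.56013191 -0.17013744  0.09      ]
pink [ 0.53853155 -0.21064767  0.09      ]
tray [ 0.51070757 -0.05793453  0.04      ]
tray [ 0.48192988 -0.27537681  0.04      ]
tray [ 0.32746214 -0.25427003  0.04      ]
tray [ 0.35504941 -0.03696388  0.04      ]
tier [ 0.77346151 -0.08512947  0.045     ]
tier [ 0.74625816 -0.29924076  0.045     ]
tier [ 0.59216346 -0.28089129  0.045     ]
tier [ 0.61329603 -0.06330306  0.045     ]
```

View pics/scr.png

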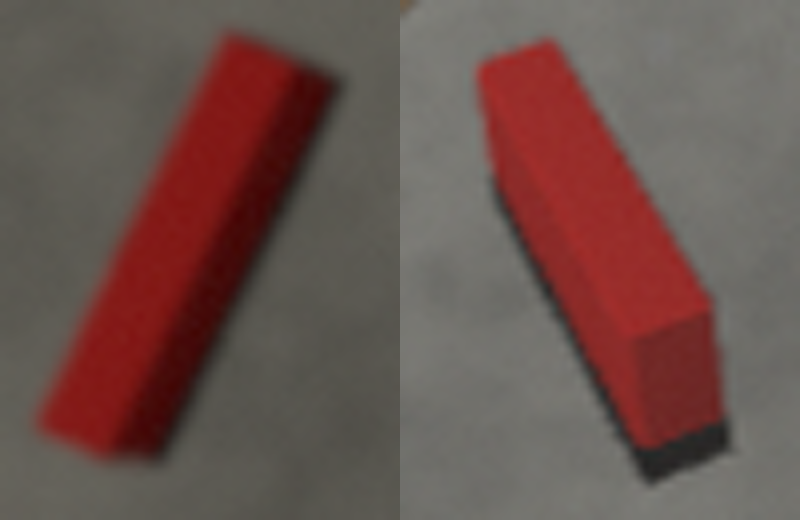

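View pics/mir.png

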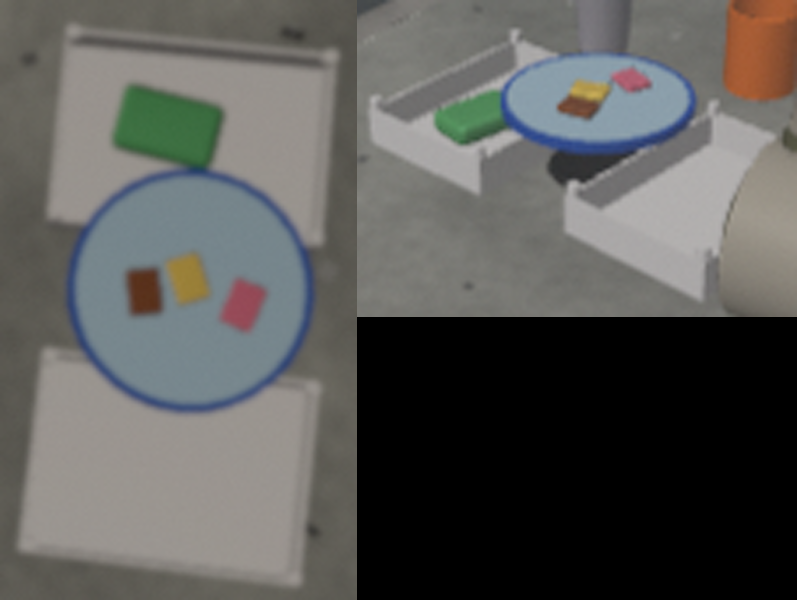

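The scraper crop clearly shows the red top and dark side, with the rubber foot at the bottom. The mirror crop shows three separate slivers near mid-glass, so there is room to set down beyond them. Next I'll fit the outlines precisely using both views.

```bash
cat > fit.py <<'E'
from h import *
from scipy.optimize import least_squares
A=np.linspace(0,2*np.pi,48,endpoint=False); D=np.c_[np.cos(A),np.sin(A)]
def sup(P): return (np.asarray(P,float)@D.T).max(0)
def masks(f,kind):
    h=cv2.cvtColor(cv2.resize(f["color"],None,fx=4,fy=4,interpolation=cv2.INTER_CUBIC),cv2.COLOR_BGR2HSV); H,S,V=[h[...,i].astype(int) for i in range(3)]
    if kind=="blue":
        m=(H>95)&(H<130)&(S>110)&(V>50); m[:,1600:]=0; m[:,:600]=0
    else:
        m=((H<8)|(H>172))&(S>120)&(V>30); m[:,1000:]=0
    c,_=cv2.findContours(m.astype(np.uint8),cv2.RETR_EXTERNAL,cv2.CHAIN_APPROX_NONE); c=max(c,key=cv2.contourArea)[:,0]
    return (c+.5)/4-.5
def circ(x,y,z): return np.c_[x+.095*np.cos(A),y+.095*np.sin(A),0*A+z]
def box(x,y,yaw,z0,z1=.06,L=.14,T=.028):
    c,s=np.cos(yaw),np.sin(yaw); return np.array([[x+c*a-s*b,y+s*a+c*b,z] for a in(-L/2,L/2) for b in(-T/2,T/2) for z in(z0,z1)])
def fit(kind,model,p0,views):
    ob=[(f,sup(masks(f,kind))) for f in views]
    r=least_squares(lambda p:np.concatenate([sup([proj(f,X) for X in model(p)])-o for f,o in ob]),p0,x_scale=.01,loss="soft_l1")
    e=r.fun; print(kind,r.x.round(4),"rms px",np.sqrt((e**2).mean()).round(2)); return r.x
if __name__=="__main__":
    F=load("top","a");G=load("side","a")
    fit("blue",lambda p:np.r_[circ(*p),circ(p[0],p[1],p[2]-.01)],[.549,-.165,.085],[F,G])
    for v in([F,G],[F],[G]): fit("red",lambda p:box(*p),[.45,.3,2.7,.012],v)
    # tray corners: pins/wall top height check
    for z in(.04,.052):
        P=np.array([atz(F,u*.64,v*.64,z)[:2] for u,v in[(419,349),(552,364),(543,460),(408,445)]])
        print(z,P.mean(0),[np.linalg.norm(P[i]-P[i-1]).round(4) for i in range(4)])
E
python3 fit.py
```

```text
blue [ 0.5536 -0.17    0.0771] rms px 12.85
red [0.4849 0.3315 2.6907 0.0176] rms px 1.0
red [0.4856 0.3274 2.6937 0.039 ] rms px 0.68
red [0.4804 0.3352 2.6851 0.0232] rms px 0.38
0.04 [ 0.41878725 -0.15613631] [np.float64(0.1571), np.float64(0.2193), np.float64(0.1559), np.float64(0.2191)]
0.052 [ 0.41862195 -0.15515985] [np.float64(0.1556), np.float64(0.2173), np.float64(0.1544), np.float64(0.217)]
```

```bash
sed -i 's/m\[:,1600:\]=0; m\[:,:600\]=0/x=(4*240,4*160,4*320,4*202) if f["fx"]<450 else (4*265,4*155,4*365,4*255); k=np.zeros_like(m); k[x[1]:x[3],x[0]:x[2]]=1; m\&=k/' fit.py
cat >> fit.py <<'E'
    for f in(F,G):
        c=masks(f,"blue"); print(c.min(0),c.max(0))
    for v in([F],[G]): fit("blue",lambda p:np.r_[circ(*p),circ(p[0],p[1],p[2]-.01)],[.549,-.165,.085],v)
E
python3 fit.py
```

```text
blue [ 0.5536 -0.17    0.0771] rms px 12.85
red [0.4849 0.3315 2.6907 0.0176] rms px 1.0
red [0.4856 0.3274 2.6937 0.039 ] rms px 0.68
red [0.4804 0.3352 2.6851 0.0232] rms px 0.38
0.04 [ 0.41878725 -0.15613631] [np.float64(0.1571), np.float64(0.2193), np.float64(0.1559), np.float64(0.2191)]
0.052 [ 0.41862195 -0.15515985] [np.float64(0.1556), np.float64(0.2173), np.float64(0.1544), np.float64(0.217)]
[275.875 183.125] [326.375 240.625]
[250.375 172.625] [305.375 193.125]
blue [ 0.5859 -0.1785 -0.4152] rms px 7.66
blue [ 0.5693 -0.1944  0.0633] rms px 1.55
```

Call:
step_arm(steps=[{"x":0.2,"y":0.5,"z":0.5,"rz":0.03},{"x":0.4,"y":1,"z":1,"rz":0.06},{"x":0.6,"y":1,"z":1,"rz":0.1},{"x":0.8,"y":1,"z":1,"rz":0.14},{"x":1,"y":1,"z":1,"rz":0.18},{"x":1,"y":1,"z":1,"rz":0.22}])

```text
invalid input
```

```bash
sed -i 's/c=max(c,key=cv2.contourArea)\[:,0\]/c=np.vstack([q for q in c if kind=="blue" or len(q)==max(map(len,c))])[:,0]/' fit.py; python3 fit.py
```

```text
blue [ 0.5553 -0.1723  0.0773] rms px 1.09
red [0.4849 0.3315 2.6907 0.0176] rms px 1.0
red [0.4856 0.3274 2.6937 0.039 ] rms px 0.68
red [0.4804 0.3352 2.6851 0.0232] rms px 0.38
0.04 [ 0.41878725 -0.15613631] [np.float64(0.1571), np.float64(0.2193), np.float64(0.1559), np.float64(0.2191)]
0.052 [ 0.41862195 -0.15515985] [np.float64(0.1556), np.float64(0.2173), np.float64(0.1544), np.float64(0.217)]
[275.875 166.125] [350.625 240.625]
[250.375 170.625] [305.375 193.125]
blue [ 0.558  -0.1741  0.0531] rms px 0.45
blue [ 0.5674 -0.1917  0.0656] rms px 1.17
```

Call:
step_arm(steps=[{"x":0.2,"y":0.5,"z":0.5,"rx":0,"ry":0,"rz":0.03},{"x":0.4,"y":1,"z":1,"rx":0,"ry":0,"rz":0.06},{"x":0.6,"y":1,"z":1,"rx":0,"ry":0,"rz":0.1},{"x":0.8,"y":1,"z":1,"rx":0,"ry":0,"rz":0.14},{"x":1,"y":1,"z":1,"rx":0,"ry":0,"rz":0.18},{"x":1,"y":1,"z":1,"rx":0,"ry":0,"rz":0.22}])

```text
t: 0.6
ee_pos: [0.2239, -0.4507, 0.3195]
tcp_rot: [2.788, 1.448, 0.001]
ft_force: [-0.0, 0.2, -1.9]
width: 0.0859
finger_force: 0.0
```

Call:
step_arm(steps=[{"x":0.35,"y":0.35,"z":0,"rx":0,"ry":0,"rz":0.039},{"x":0.7,"y":0.7,"z":0,"rx":0,"ry":0,"rz":0.078},{"x":1,"y":1,"z":0,"rx":0,"ry":0,"rz":0.116}])

```text
t: 0.85
ee_pos: [0.3027, -0.3698, 0.319]
tcp_rot: [-2.482, -1.924, -0.001]
ft_force: [-0.2, -0.0, 0.2]
width: 0.0855
finger_force: 0.0
```

Call:
step_arm(steps=[{"x":0.35,"y":0.35,"z":0,"rx":0,"ry":0,"rz":0.039},{"x":0.7,"y":0.7,"z":0,"rx":0,"ry":0,"rz":0.078},{"x":1,"y":1,"z":0,"rx":0,"ry":0,"rz":0.116}])

```text
t: 1.1
ee_pos: [0.383, -0.2893, 0.3192]
tcp_rot: [-2.091, -2.344, -0.001]
ft_force: [0.4, -0.1, 0.2]
width: 0.0856
finger_force: 0.0
```

Call:
step_arm(steps=[{"x":0.35,"y":0.35,"z":0,"rx":0,"ry":0,"rz":0.039},{"x":0.7,"y":0.7,"z":0,"rx":0,"ry":0,"rz":0.078},{"x":1,"y":1,"z":0,"rx":0,"ry":0,"rz":0.116}])

```text
t: 1.35
ee_pos: [0.4631, -0.2093, 0.3191]
tcp_rot: [-1.631, -2.684, -0.0]
ft_force: [0.9, -0.4, 0.8]
width: 0.0855
finger_force: 0.0
```

Call:
step_arm(steps=[{"x":0.13,"y":0.5,"z":0,"rx":0,"ry":0,"rz":0.037},{"x":0.26,"y":1,"z":0,"rx":0,"ry":0,"rz":0.074}])

```text
t: 1.52
ee_pos: [0.4833, -0.1298, 0.3185]
tcp_rot: [-1.311, -2.853, -0.0]
ft_force: [0.7, 0.2, 0.5]
width: 0.0853
finger_force: 0.0
```

Call:
step_arm(steps=[{"x":0,"y":0.5,"z":0,"rx":0,"ry":0,"rz":0.037},{"x":0,"y":1,"z":0,"rx":0,"ry":0,"rz":0.074}])

```text
t: 1.68
ee_pos: [0.4825, -0.0494, 0.3188]
tcp_rot: [-0.97, -2.987, -0.0]
ft_force: [0.8, -0.3, 0.8]
width: 0.0852
finger_force: 0.0
```

Call:
step_arm(steps=[{"x":0,"y":0.5,"z":0,"rx":0,"ry":0,"rz":0.029},{"x":0,"y":1,"z":0,"rx":0,"ry":0,"rz":0.058}])

```text
t: 1.85
ee_pos: [0.4821, 0.0306, 0.3191]
tcp_rot: [-0.697, -3.063, -0.0]
ft_force: [0.7, -1.0, -0.2]
width: 0.0855
finger_force: 0.0
```

Call:
step_arm(steps=[{"x":0,"y":0.5,"z":0,"rx":0,"ry":0,"rz":0},{"x":0,"y":1,"z":0,"rx":0,"ry":0,"rz":0}])

```text
t: 2.02
ee_pos: [0.482, 0.1106, 0.3191]
tcp_rot: [-0.703, -3.061, 0.0]
ft_force: [0.7, -0.0, 0.2]
width: 0.0852
finger_force: 0.0
```

Call:
step_arm(steps=[{"x":0,"y":0.5,"z":0,"rx":0,"ry":0,"rz":0},{"x":0,"y":1,"z":0,"rx":0,"ry":0,"rz":0}])

```text
t: 2.18
ee_pos: [0.482, 0.1906, 0.3191]
tcp_rot: [-0.704, -3.061, 0.0]
ft_force: [0.7, 0.1, 0.5]
width: 0.0854
finger_force: 0.0
```

Call:
step_arm(steps=[{"x":0,"y":0.5,"z":0,"rx":0,"ry":0,"rz":0},{"x":0,"y":1,"z":0,"rx":0,"ry":0,"rz":0}])

```text
t: 2.35
ee_pos: [0.482, 0.2707, 0.3191]
tcp_rot: [-0.703, -3.061, 0.001]
ft_force: [1.9, -0.3, -0.4]
width: 0.0854
finger_force: 0.0
```

Call:
step_arm(steps=[{"x":0,"y":0.4,"z":0,"rx":0,"ry":0,"rz":0},{"x":0,"y":0.75,"z":0,"rx":0,"ry":0,"rz":0},{"x":0,"y":0.75,"z":-0.3,"rx":0,"ry":0,"rz":0},{"x":0,"y":0.75,"z":-0.6,"rx":0,"ry":0,"rz":0},{"x":0,"y":0.75,"z":-1,"rx":0,"ry":0,"rz":0},{"x":0,"y":0.75,"z":-1,"rx":0,"ry":0,"rz":0}])

```text
t: 2.85
ee_pos: [0.4804, 0.3279, 0.2333]
tcp_rot: [-0.701, -3.053, 0.01]
ft_force: [-0.5, -0.4, -1.8]
width: 0.0854
finger_force: 0.0
```

Call:
step_arm(steps=[{"x":0.04,"y":0,"z":-0.4,"rx":0,"ry":0,"rz":0},{"x":0.04,"y":0,"z":-0.8,"rx":0,"ry":0,"rz":0},{"x":0.04,"y":0,"z":-1,"rx":0,"ry":0,"rz":0}])

```text
t: 3.1
ee_pos: [0.4853, 0.3282, 0.1574]
tcp_rot: [-0.704, -3.059, 0.003]
ft_force: [-0.4, 0.7, 0.5]
width: 0.0857
finger_force: 0.0
```

Call:
step_arm(steps=[{"x":0,"y":0,"z":-0.4,"rx":0,"ry":0,"rz":0},{"x":0,"y":0,"z":-0.6,"rx":0,"ry":0,"rz":0},{"x":0,"y":0,"z":-0.6,"rx":0,"ry":0,"rz":0},{"x":0,"y":0,"z":-0.6,"rx":0,"ry":0,"rz":0}])

```text
t: 3.43
ee_pos: [0.4864, 0.3287, 0.1123]
tcp_rot: [0.704, 3.062, 0.0]
ft_force: [0.5, 0.4, 0.9]
width: 0.0852
finger_force: 0.0
```

```bash
python3 - <<'E'
from h import *
save(("side","top"),"b")
from plant import bot
print(bot.state())
a=cv2.resize(load("side","b")["color"][180:330,120:270],(400,400)); b=cv2.resize(load("top","b")["color"][170:300,70:200],(400,400)); cv2.imwrite("pics/b.png",np.hstack([a,b]))
E
```

```text
{'t': 3.5333, 'qpos': array([ 3.92938101e-01,  5.58976976e-01,  1.38059329e+00,  1.20222879e-05,
        1.19876470e+00, -7.25901683e-01]), 'dq': array([-0.00066125, -0.00515053,  0.00583371, -0.00045457, -0.00821782,
       -0.00070593]), 'effort': array([-6.33672788e-02, -4.96954679e+01, -1.94498813e+01, -1.38831612e-03,
        1.68041006e-02,  3.90201944e-05]), 'ee_pos': array([0.48686415, 0.32899879, 0.11342476]), 'tcp_rot': array([7.03318110e-01, 3.05913634e+00, 2.98056404e-03]), 'ft_force': array([-0.19065823,  0.23896071, -0.09259174]), 'moment': array([ 0.01331376,  0.036838  , -0.01966352]), 'finger_force': 0.0, 'width': 0.08528245598974302}
```

View pics/b.png

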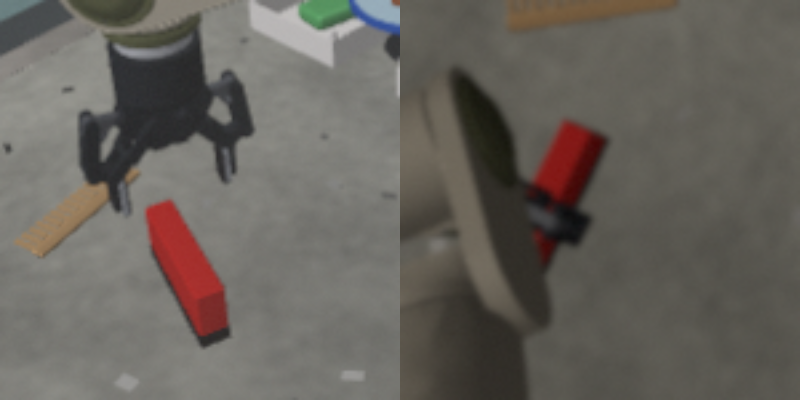

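The picture shows the open fingers straddling the block crosswise, near its middle. The way down is clear.

Call:
step_arm(steps=[{"x":-0.02,"y":0.03,"z":-0.3,"rx":0,"ry":0,"rz":0},{"x":-0.02,"y":0.03,"z":-0.6,"rx":0,"ry":0,"rz":0},{"x":-0.02,"y":0.03,"z":-0.8,"rx":0,"ry":0,"rz":0},{"x":-0.02,"y":0.03,"z":-0.92,"rx":0,"ry":0,"rz":0},{"x":-0.02,"y":0.03,"z":-0.92,"rx":0,"ry":0,"rz":0},{"x":-0.02,"y":0.03,"z":-0.92,"rx":0,"ry":0,"rz":0}])

```text
t: 4.03
ee_pos: [0.4849, 0.3313, 0.0389]
tcp_rot: [0.703, 3.06, 0.002]
ft_force: [-0.2, 0.5, 0.6]
width: 0.0854
finger_force: 0.0
```

Call:
step_arm(steps=[{"x":0,"y":0,"z":0,"rx":0,"ry":0,"rz":0},{"x":0,"y":0,"z":0,"rx":0,"ry":0,"rz":0},{"x":0,"y":0,"z":0,"rx":0,"ry":0,"rz":0},{"x":0,"y":0,"z":0,"rx":0,"ry":0,"rz":0},{"x":0,"y":0,"z":0,"rx":0,"ry":0,"rz":0},{"x":0,"y":0,"z":0,"rx":0,"ry":0,"rz":0},{"x":0,"y":0,"z":0,"rx":0,"ry":0,"rz":0},{"x":0,"y":0,"z":0,"rx":0,"ry":0,"rz":0},{"x":0,"y":0,"z":0,"rx":0,"ry":0,"rz":0},{"x":0,"y":0,"z":0,"rx":0,"ry":0,"rz":0},{"x":0,"y":0,"z":0,"rx":0,"ry":0,"rz":0},{"x":0,"y":0,"z":0,"rx":0,"ry":0,"rz":0}], grip=1, grip_force=70)

```text
t: 5.03
ee_pos: [0.4845, 0.3311, 0.0384]
tcp_rot: [0.704, 3.061, 0.001]
ft_force: [-0.8, -1.7, 5.3]
width: 0.0274
finger_force: 70.1
```

Call:
step_arm(steps=[{"x":0,"y":0,"z":0.2,"rx":0,"ry":0,"rz":0},{"x":0,"y":0,"z":0.6,"rx":0,"ry":0,"rz":0},{"x":0,"y":0,"z":1,"rx":0,"ry":0,"rz":0}])

```text
t: 5.28
ee_pos: [0.4834, 0.3307, 0.1175]
tcp_rot: [-0.703, -3.059, 0.003]
ft_force: [1.1, -0.5, -2.3]
width: 0.0272
finger_force: 69.1
```

Call:
step_arm(steps=[{"x":0,"y":0,"z":0.4,"rx":0,"ry":0,"rz":0},{"x":0,"y":0,"z":0.8,"rx":0,"ry":0,"rz":0},{"x":0,"y":0,"z":1,"rx":0,"ry":0,"rz":0},{"x":0,"y":0,"z":1,"rx":0,"ry":0,"rz":0},{"x":0,"y":0,"z":1,"rx":0,"ry":0,"rz":0},{"x":0,"y":0,"z":1,"rx":0,"ry":0,"rz":0},{"x":0,"y":0,"z":1,"rx":0,"ry":0,"rz":0}])

```text
t: 5.87
ee_pos: [0.4836, 0.3307, 0.1957]
tcp_rot: [-0.703, -3.059, 0.003]
ft_force: [-0.4, -0.6, -2.1]
width: 0.0268
finger_force: 69.3
```

```bash
python3 - <<'E'
from h import *
from fit import *
save(("side",),"c")
from plant import bot
for i in range(4):
    s=bot.state(); print(s['t'],s['ee_pos'],s['tcp_rot'],s['ft_force'],s['moment']); bot.grab_frame("side")
cv2.imwrite("pics/c.png",cv2.resize(load("side","c")["color"][130:310,120:300],(500,500)))
E
```

```text
5.9167 [0.48372298 0.3307865  0.19596592] [-7.03188401e-01 -3.05916505e+00  3.03749662e-03] [ 0.62680428 -0.18459962 -1.75616428] [-0.04610431 -0.0375135   0.02199112]
5.9667 [0.48386215 0.33085545 0.1962758 ] [-7.03338379e-01 -3.05963197e+00  2.40808819e-03] [ 0.16300309 -0.11891343 -2.62058459] [ 0.00448995  0.04740542 -0.06727893]
6.0167 [0.48395691 0.33089905 0.19658545] [-7.03370776e-01 -3.06008152e+00  1.93874298e-03] [ 0.16083565  0.48650345 -2.33181003] [-0.02033254  0.03249493 -0.06723939]
6.0667 [0.48405668 0.33093843 0.19686006] [-7.03445187e-01 -3.06055447e+00  1.40488469e-03] [ 0.34859025  0.28285949 -2.26811338] [ 0.07012577 -0.01457917  0.00483952]
```

View pics/c.png

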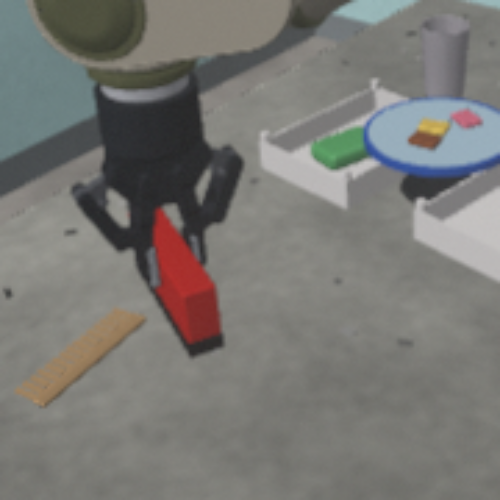

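The block hangs upright in the grip and weighs about 2.2 N. Next I carry it over the far side of the mirror and turn it to line up with the tray.

Call:
step_arm(steps=[{"x":0.12,"y":-0.5,"z":0,"rx":0,"ry":0,"rz":-0.033},{"x":0.25,"y":-1,"z":0,"rx":0,"ry":0,"rz":-0.066}])

```text
t: 6.28
ee_pos: [0.5037, 0.2514, 0.1973]
tcp_rot: [-1.018, -2.972, 0.0]
ft_force: [0.7, -0.5, -2.1]
width: 0.0273
finger_force: 69.5
```

Call:
step_arm(steps=[{"x":0.12,"y":-0.5,"z":0,"rx":0,"ry":0,"rz":-0.033},{"x":0.25,"y":-1,"z":0,"rx":0,"ry":0,"rz":-0.066}])

```text
t: 6.45
ee_pos: [0.5242, 0.1695, 0.1976]
tcp_rot: [-1.325, -2.848, 0.0]
ft_force: [1.4, 0.4, -1.4]
width: 0.0267
finger_force: 69.5
```

Call:
step_arm(steps=[{"x":0.12,"y":-0.5,"z":0,"rx":0,"ry":0,"rz":-0.033},{"x":0.25,"y":-1,"z":0,"rx":0,"ry":0,"rz":-0.066}])

```text
t: 6.62
ee_pos: [0.5443, 0.0891, 0.1977]
tcp_rot: [-1.614, -2.695, -0.0]
ft_force: [1.4, -0.3, -1.2]
width: 0.0271
finger_force: 69.6
```

Call:
step_arm(steps=[{"x":0.12,"y":-0.5,"z":0,"rx":0,"ry":0,"rz":-0.033},{"x":0.25,"y":-1,"z":0,"rx":0,"ry":0,"rz":-0.066}])

```text
t: 6.78
ee_pos: [0.5643, 0.009, 0.1977]
tcp_rot: [-1.884, -2.514, -0.0]
ft_force: [1.1, -0.4, -1.1]
width: 0.027
finger_force: 69.6
```

Call:
step_arm(steps=[{"x":0.12,"y":-0.5,"z":0,"rx":0,"ry":0,"rz":-0.033},{"x":0.25,"y":-1,"z":0,"rx":0,"ry":0,"rz":-0.066}])

```text
t: 6.95
ee_pos: [0.5843, -0.0711, 0.1977]
tcp_rot: [-2.134, -2.305, -0.0]
ft_force: [1.5, 0.9, -1.1]
width: 0.027
finger_force: 69.6
```

Call:
step_arm(steps=[{"x":0.12,"y":-0.5,"z":0,"rx":0,"ry":0,"rz":-0.033},{"x":0.25,"y":-1,"z":0,"rx":0,"ry":0,"rz":-0.066}])

```text
t: 7.12
ee_pos: [0.6042, -0.1511, 0.1976]
tcp_rot: [-2.361, -2.072, 0.0]
ft_force: [1.3, 0.1, -1.2]
width: 0.0271
finger_force: 69.6
```

Call:
step_arm(steps=[{"x":0.02,"y":-0.37,"z":0,"rx":0,"ry":0,"rz":0},{"x":0.02,"y":-0.37,"z":-0.2,"rx":0,"ry":0,"rz":0},{"x":0.02,"y":-0.37,"z":-0.4,"rx":0,"ry":0,"rz":0},{"x":0.02,"y":-0.37,"z":-0.5,"rx":0,"ry":0,"rz":0},{"x":0.02,"y":-0.37,"z":-0.5,"rx":0,"ry":0,"rz":0},{"x":0.02,"y":-0.37,"z":-0.5,"rx":0,"ry":0,"rz":0},{"x":0.02,"y":-0.37,"z":-0.5,"rx":0,"ry":0,"rz":0},{"x":0.02,"y":-0.37,"z":-0.5,"rx":0,"ry":0,"rz":0},{"x":0.02,"y":-0.37,"z":-0.5,"rx":0,"ry":0,"rz":0},{"x":0.02,"y":-0.37,"z":-0.5,"rx":0,"ry":0,"rz":0},{"x":0.02,"y":-0.37,"z":-0.5,"rx":0,"ry":0,"rz":0},{"x":0.02,"y":-0.37,"z":-0.5,"rx":0,"ry":0,"rz":0}])

```text
t: 8.12
ee_pos: [0.6059, -0.1786, 0.1579]
tcp_rot: [2.356, 2.078, 0.0]
ft_force: [-0.4, -0.6, -1.8]
width: 0.0268
finger_force: 69.6
```

```bash
python3 - <<'E'
from h import *
save(("side","top"),"d")
from plant import bot
s=bot.state(); print(s['t'],s['qpos'],s['ee_pos'],s['tcp_rot'],s['ft_force'],s['moment'])
a=cv2.resize(load("side","d")["color"][110:230,220:340],(400,400)); b=cv2.resize(load("top","d")["color"][140:260,250:370],(400,400)); cv2.imwrite("pics/d.png",np.hstack([a,b]))
E
```

```text
8.2167 [-4.73765417e-01  5.85993997e-01  1.18377981e+00 -6.78368351e-06
  1.37175437e+00 -3.48680208e-01] [ 0.60582231 -0.17857049  0.15778239] [2.35589417e+00 2.07821431e+00 2.72926894e-05] [ 0.79766197 -0.33218904 -1.55889786] [-0.03007147  0.01023316 -0.06654352]
```

View pics/d.png

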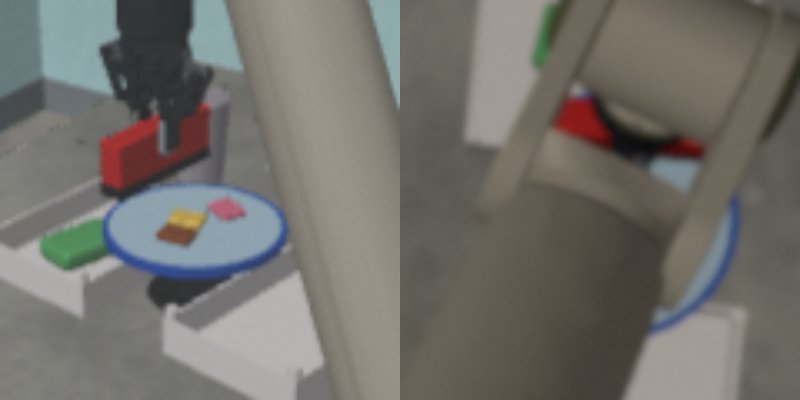

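The side view shows the block level over the far rim, clear of all the slivers. I'll lower it to just above the possible seat range, and improve the glass height estimate meanwhile.

Call:
step_arm(steps=[{"x":0,"y":0,"z":-0.03,"rx":0,"ry":0,"rz":0},{"x":0,"y":0,"z":-0.06,"rx":0,"ry":0,"rz":0},{"x":0,"y":0,"z":-0.09,"rx":0,"ry":0,"rz":0},{"x":0,"y":0,"z":-0.12,"rx":0,"ry":0,"rz":0},{"x":0,"y":0,"z":-0.15,"rx":0,"ry":0,"rz":0},{"x":0,"y":0,"z":-0.18,"rx":0,"ry":0,"rz":0},{"x":0,"y":0,"z":-0.21,"rx":0,"ry":0,"rz":0},{"x":0,"y":0,"z":-0.24,"rx":0,"ry":0,"rz":0},{"x":0,"y":0,"z":-0.27,"rx":0,"ry":0,"rz":0},{"x":0,"y":0,"z":-0.3,"rx":0,"ry":0,"rz":0},{"x":0,"y":0,"z":-0.3,"rx":0,"ry":0,"rz":0},{"x":0,"y":0,"z":-0.3,"rx":0,"ry":0,"rz":0}])

```text
t: 9.22
ee_pos: [0.6058, -0.1786, 0.1336]
tcp_rot: [-2.356, -2.078, 0.0]
ft_force: [-0.8, -0.7, -1.6]
width: 0.027
finger_force: 69.6
```

```bash
python3 - <<'E'
from fit import *
F=load("top","a");G=load("side","a")
oF,oG=sup(masks(F,"blue")),sup(masks(G,"blue")); k=D[:,1]>-.15
M=lambda p:np.r_[circ(*p),circ(p[0],p[1],p[2]-.01)]
r=least_squares(lambda p:np.r_[sup([proj(F,X) for X in M(p)])-oF,(sup([proj(G,X) for X in M(p)])-oG)[k]],[.549,-.165,.085],x_scale=.01,loss="soft_l1")
print(r.x,np.sqrt((r.fun**2).mean()))
from plant import bot
s=bot.state(); print(s['t'],s['ee_pos'],s['ft_force'],s['moment'])
E
```

```text
[ 0.55532559 -0.17182273  0.07983207] 0.7788668291821361
9.2167 [ 0.60578202 -0.17857244  0.13359353] [-0.82651255 -0.72005098 -1.57994945] [-0.00938033 -0.00374359  0.00103823]
```

Call:
step_arm(steps=[{"x":0,"y":0,"z":-0.03,"rx":0,"ry":0,"rz":0},{"x":0,"y":0,"z":-0.06,"rx":0,"ry":0,"rz":0},{"x":0,"y":0,"z":-0.09,"rx":0,"ry":0,"rz":0},{"x":0,"y":0,"z":-0.11,"rx":0,"ry":0,"rz":0},{"x":0,"y":0,"z":-0.11,"rx":0,"ry":0,"rz":0},{"x":0,"y":0,"z":-0.11,"rx":0,"ry":0,"rz":0}])

```text
t: 9.72
ee_pos: [0.6058, -0.1786, 0.1248]
tcp_rot: [-2.356, -2.078, 0.0]
ft_force: [0.9, 0.5, -1.5]
width: 0.0273
finger_force: 69.6
```

Call:
step_arm(steps=[{"x":0,"y":0,"z":-0.008,"rx":0,"ry":0,"rz":0},{"x":0,"y":0,"z":-0.016,"rx":0,"ry":0,"rz":0},{"x":0,"y":0,"z":-0.025,"rx":0,"ry":0,"rz":0},{"x":0,"y":0,"z":-0.025,"rx":0,"ry":0,"rz":0},{"x":0,"y":0,"z":-0.025,"rx":0,"ry":0,"rz":0}])

```text
t: 10.13
ee_pos: [0.6058, -0.1786, 0.1229]
tcp_rot: [-2.356, -2.078, 0.0]
ft_force: [-0.0, 0.5, -1.4]
width: 0.0268
finger_force: 69.6
```

```bash
cat > st.py <<'E'
from plant import bot
import numpy as np
L=[]
for i in range(3):
    s=bot.state(); L.append(np.r_[s['ft_force'],s['moment'],s['ee_pos']]); bot.grab_frame("side")
print(s['t'],np.round(L,4).tolist())
E
python3 st.py
```

```text
10.2333 [[-0.0415, 0.4619, -1.4078, 0.0271, -0.022, -0.0355, 0.6058, -0.1786, 0.1229], [0.0184, -0.2325, -1.8942, 0.032, -0.0052, 0.0228, 0.6058, -0.1786, 0.1229], [0.091, -0.8023, -1.8196, -0.021, 0.0472, 0.0106, 0.6058, -0.1786, 0.123]]
```

Call:
step_arm(steps=[{"x":0,"y":0,"z":-0.008,"rx":0,"ry":0,"rz":0},{"x":0,"y":0,"z":-0.016,"rx":0,"ry":0,"rz":0},{"x":0,"y":0,"z":-0.025,"rx":0,"ry":0,"rz":0},{"x":0,"y":0,"z":-0.025,"rx":0,"ry":0,"rz":0},{"x":0,"y":0,"z":-0.025,"rx":0,"ry":0,"rz":0}])

```text
t: 10.7
ee_pos: [0.6058, -0.1786, 0.1209]
tcp_rot: [-2.356, -2.078, 0.0]
ft_force: [-0.2, 0.6, -2.3]
width: 0.0269
finger_force: 69.6
```

```bash
python3 st.py
```

```text
10.8 [[-0.164, 0.6481, -2.338, -0.036, -0.0255, 0.0297, 0.6058, -0.1786, 0.1209], [-0.1219, 0.0175, -1.9507, 0.0246, 0.0187, -0.0072, 0.6058, -0.1786, 0.1209], [-0.1495, -0.3651, -1.741, 0.025, -0.0153, -0.0029, 0.6058, -0.1786, 0.1209]]
```

Call:
step_arm(steps=[{"x":0,"y":0,"z":-0.008,"rx":0,"ry":0,"rz":0},{"x":0,"y":0,"z":-0.016,"rx":0,"ry":0,"rz":0},{"x":0,"y":0,"z":-0.025,"rx":0,"ry":0,"rz":0},{"x":0,"y":0,"z":-0.025,"rx":0,"ry":0,"rz":0},{"x":0,"y":0,"z":-0.025,"rx":0,"ry":0,"rz":0}])

```text
t: 11.27
ee_pos: [0.6058, -0.1786, 0.119]
tcp_rot: [2.356, 2.078, 0.0]
ft_force: [-0.0, 0.5, -1.4]
width: 0.0272
finger_force: 69.6
```

```bash
python3 st.py
```

```text
11.3667 [[-0.0289, 0.5422, -1.3523, 0.0427, 0.017, -0.0234, 0.6058, -0.1786, 0.119], [1.0783, 0.4326, -1.1616, -0.0018, 0.0408, -0.0017, 0.6058, -0.1786, 0.119], [-0.5724, 0.7693, -1.5867, -0.0421, 0.0081, -0.0035, 0.6058, -0.1786, 0.119]]
```

Call:
step_arm(steps=[{"x":0,"y":0,"z":-0.008,"rx":0,"ry":0,"rz":0},{"x":0,"y":0,"z":-0.016,"rx":0,"ry":0,"rz":0},{"x":0,"y":0,"z":-0.025,"rx":0,"ry":0,"rz":0},{"x":0,"y":0,"z":-0.025,"rx":0,"ry":0,"rz":0},{"x":0,"y":0,"z":-0.025,"rx":0,"ry":0,"rz":0}])

```text
t: 11.83
ee_pos: [0.6058, -0.1786, 0.1169]
tcp_rot: [-2.356, -2.078, -0.0]
ft_force: [-0.4, 0.3, -1.2]
width: 0.0269
finger_force: 69.6
```

```bash
python3 st.py
```

```text
11.9333 [[-0.3724, 0.2961, -1.2469, 0.0337, -0.026, 0.0494, 0.6058, -0.1786, 0.1169], [-0.3996, 0.2416, -0.972, -0.0186, -0.019, -0.0167, 0.6059, -0.1786, 0.1169], [0.2592, 0.3323, -0.1355, -0.0105, -0.0313, 0.017, 0.6058, -0.1786, 0.1169]]
```

Call:
step_arm(steps=[{"x":0,"y":0,"z":-0.006,"rx":0,"ry":0,"rz":0},{"x":0,"y":0,"z":-0.012,"rx":0,"ry":0,"rz":0},{"x":0,"y":0,"z":-0.018,"rx":0,"ry":0,"rz":0},{"x":0,"y":0,"z":-0.018,"rx":0,"ry":0,"rz":0},{"x":0,"y":0,"z":-0.018,"rx":0,"ry":0,"rz":0}])

```text
t: 12.4
ee_pos: [0.6058, -0.1786, 0.1155]
tcp_rot: [2.356, 2.078, 0.0]
ft_force: [0.9, -0.5, -1.4]
width: 0.0269
finger_force: 69.6
```

```bash
python3 st.py
```

```text
12.5 [[0.864, -0.5496, -1.4265, -0.0423, -0.0038, -0.0119, 0.6058, -0.1786, 0.1155], [-0.48, 0.3273, -0.2326, 0.017, -0.0935, 0.0299, 0.6058, -0.1786, 0.1155], [0.9843, 0.2901, -1.2278, 0.0552, -0.0444, -0.0207, 0.6058, -0.1786, 0.1155]]
```

Contact is about 1 N and the collar is slipping, so I keep going in small steps.

Call:
step_arm(steps=[{"x":0,"y":0,"z":-0.006,"rx":0,"ry":0,"rz":0},{"x":0,"y":0,"z":-0.012,"rx":0,"ry":0,"rz":0},{"x":0,"y":0,"z":-0.02,"rx":0,"ry":0,"rz":0},{"x":0,"y":0,"z":-0.02,"rx":0,"ry":0,"rz":0},{"x":0,"y":0,"z":-0.02,"rx":0,"ry":0,"rz":0}])

```text
t: 12.97
ee_pos: [0.6058, -0.1786, 0.1139]
tcp_rot: [2.356, 2.078, 0.0]
ft_force: [0.2, 1.0, 0.6]
width: 0.0268
finger_force: 69.8
```

```bash
python3 st.py
```

```text
13.0667 [[0.2164, 1.0105, 0.6155, -0.001, -0.0562, -0.0064, 0.6058, -0.1786, 0.1139], [-0.7258, 0.125, 0.0958, 0.1135, -0.0227, 0.0487, 0.6058, -0.1786, 0.1139], [0.0245, 1.3339, -0.4427, 0.0272, -0.0568, -0.0365, 0.6058, -0.1786, 0.114]]
```

Call:
step_arm(steps=[{"x":0,"y":0,"z":-0.005,"rx":0,"ry":0,"rz":0},{"x":0,"y":0,"z":-0.01,"rx":0,"ry":0,"rz":0},{"x":0,"y":0,"z":-0.01,"rx":0,"ry":0,"rz":0},{"x":0,"y":0,"z":-0.01,"rx":0,"ry":0,"rz":0}])

```text
t: 13.45
ee_pos: [0.6059, -0.1786, 0.1133]
tcp_rot: [2.356, 2.078, 0.0]
ft_force: [-0.7, 0.8, 2.9]
width: 0.0271
finger_force: 70.0
```

```bash
python3 st.py
```

```text
13.55 [[-0.7151, 0.7582, 2.9105, 0.0948, 0.0696, -0.0077, 0.6059, -0.1786, 0.1133], [-1.4551, 1.2652, 2.8193, 0.1215, 0.1263, -0.0201, 0.6058, -0.1786, 0.1133], [-0.3001, 1.0558, 2.6918, 0.0873, 0.0994, -0.0101, 0.6059, -0.1786, 0.1132]]
```

Force rises about 4 N/mm, so the glass is seated and contact is near 4.6 N. I'll add a little pressure, hold, then start the slide slowly.

Call:
step_arm(steps=[{"x":0,"y":0,"z":-0.003,"rx":0,"ry":0,"rz":0},{"x":0,"y":0,"z":-0.003,"rx":0,"ry":0,"rz":0},{"x":0,"y":0,"z":-0.003,"rx":0,"ry":0,"rz":0},{"x":0,"y":0,"z":-0.003,"rx":0,"ry":0,"rz":0},{"x":0,"y":0,"z":-0.003,"rx":0,"ry":0,"rz":0},{"x":0,"y":0,"z":-0.003,"rx":0,"ry":0,"rz":0}])

```text
t: 14.1
ee_pos: [0.6059, -0.1786, 0.1129]
tcp_rot: [2.356, 2.078, 0.0]
ft_force: [-1.1, 1.3, 4.0]
width: 0.0271
finger_force: 70.2
```

Call:
step_arm(steps=[{"x":-0.01,"y":0.001,"z":0,"rx":0,"ry":0,"rz":0},{"x":-0.03,"y":0.004,"z":0,"rx":0,"ry":0,"rz":0},{"x":-0.05,"y":0.007,"z":0,"rx":0,"ry":0,"rz":0},{"x":-0.07,"y":0.009,"z":0,"rx":0,"ry":0,"rz":0},{"x":-0.09,"y":0.012,"z":0,"rx":0,"ry":0,"rz":0},{"x":-0.1,"y":0.013,"z":0,"rx":0,"ry":0,"rz":0}])

```text
t: 14.6
ee_pos: [0.5978, -0.1777, 0.113]
tcp_rot: [2.356, 2.078, 0.0]
ft_force: [3.4, -0.5, 2.8]
width: 0.027
finger_force: 70.2
```

```bash
python3 st.py
```

```text
14.7 [[3.4244, -0.5185, 2.8159, -0.1238, -0.7443, 0.0305, 0.5978, -0.1777, 0.113], [3.4161, -0.6107, 3.8011, -0.1457, -0.5747, 0.0664, 0.5977, -0.1777, 0.113], [2.9858, -1.3917, 4.292, -0.2117, -0.5429, 0.0416, 0.5977, -0.1777, 0.113]]
```

Call:
step_arm(steps=[{"x":-0.02,"y":0.003,"z":0,"rx":0,"ry":0,"rz":0},{"x":-0.05,"y":0.007,"z":0,"rx":0,"ry":0,"rz":0},{"x":-0.08,"y":0.011,"z":0,"rx":0,"ry":0,"rz":0},{"x":-0.11,"y":0.015,"z":0,"rx":0,"ry":0,"rz":0},{"x":-0.14,"y":0.018,"z":0,"rx":0,"ry":0,"rz":0},{"x":-0.17,"y":0.022,"z":0,"rx":0,"ry":0,"rz":0},{"x":-0.2,"y":0.026,"z":0,"rx":0,"ry":0,"rz":0},{"x":-0.23,"y":0.03,"z":0,"rx":0,"ry":0,"rz":0},{"x":-0.26,"y":0.034,"z":0,"rx":0,"ry":0,"rz":0},{"x":-0.29,"y":0.038,"z":0,"rx":0,"ry":0,"rz":0},{"x":-0.32,"y":0.042,"z":0,"rx":0,"ry":0,"rz":0},{"x":-0.35,"y":0.046,"z":0,"rx":0,"ry":0,"rz":0}])

```text
t: 15.75
ee_pos: [0.5696, -0.1738, 0.1128]
tcp_rot: [-2.356, -2.078, -0.0]
ft_force: [3.3, -0.1, 3.5]
width: 0.0271
finger_force: 70.3
```

```bash
python3 st.py
```

```text
15.85 [[3.3486, -0.0821, 3.5313, -0.1784, -0.8245, 0.0183, 0.5696, -0.1738, 0.1128], [2.6845, -0.5015, 3.7822, -0.2182, -0.5261, 0.0555, 0.5692, -0.1738, 0.1129], [1.8486, -0.2003, 4.0087, -0.1644, -0.3689, 0.0213, 0.5693, -0.1738, 0.1128]]
```

Call:
step_arm(steps=[{"x":-0.02,"y":0.003,"z":0,"rx":0,"ry":0,"rz":0},{"x":-0.05,"y":0.007,"z":0,"rx":0,"ry":0,"rz":0},{"x":-0.08,"y":0.011,"z":0,"rx":0,"ry":0,"rz":0},{"x":-0.11,"y":0.015,"z":0,"rx":0,"ry":0,"rz":0},{"x":-0.14,"y":0.018,"z":0,"rx":0,"ry":0,"rz":0},{"x":-0.17,"y":0.022,"z":0,"rx":0,"ry":0,"rz":0},{"x":-0.2,"y":0.026,"z":0,"rx":0,"ry":0,"rz":0},{"x":-0.23,"y":0.03,"z":0,"rx":0,"ry":0,"rz":0},{"x":-0.26,"y":0.034,"z":0,"rx":0,"ry":0,"rz":0},{"x":-0.29,"y":0.038,"z":0,"rx":0,"ry":0,"rz":0},{"x":-0.32,"y":0.042,"z":0,"rx":0,"ry":0,"rz":0},{"x":-0.35,"y":0.046,"z":0,"rx":0,"ry":0,"rz":0}])

```text
t: 16.9
ee_pos: [0.5416, -0.1702, 0.1128]
tcp_rot: [2.356, 2.078, 0.0]
ft_force: [3.9, -1.4, 4.3]
width: 0.0273
finger_force: 70.3
```

```bash
python3 st.py; python3 - <<'E'
from h import *
save(("side","top"),"e")
a=cv2.resize(load("side","e")["color"][120:220,230:330],(400,400)); b=cv2.resize(load("top","e")["color"][140:260,250:370],(400,400)); cv2.imwrite("pics/e.png",np.hstack([a,b]))
E
```

```text
17.0 [[3.8668, -1.394, 4.2598, -0.1571, -0.8383, -0.0073, 0.5416, -0.1702, 0.1128], [2.6876, -0.5589, 4.7376, -0.1746, -0.5291, 0.0022, 0.5412, -0.1701, 0.1128], [1.4831, -1.2867, 4.1338, -0.1525, -0.4176, -0.0194, 0.5412, -0.1701, 0.1128]]
```

View pics/e.png

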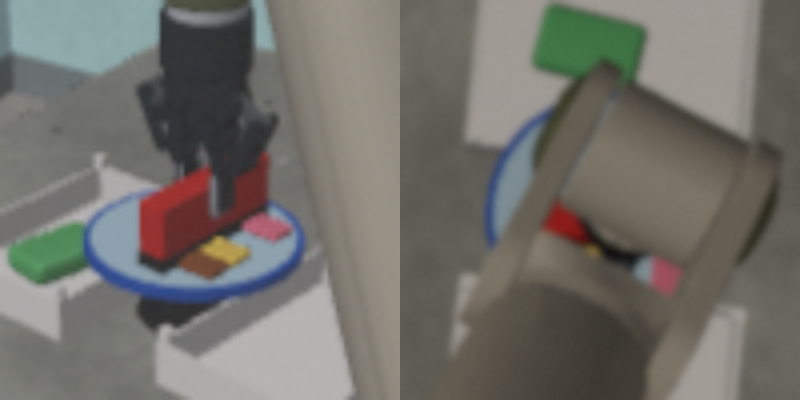

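All three slivers lie in front of the block and inside its length, with contact near 6 N. The slide continues.

Call:
step_arm(steps=[{"x":-0.02,"y":0.003,"z":0,"rx":0,"ry":0,"rz":0},{"x":-0.05,"y":0.007,"z":0,"rx":0,"ry":0,"rz":0},{"x":-0.08,"y":0.011,"z":0,"rx":0,"ry":0,"rz":0},{"x":-0.11,"y":0.015,"z":0,"rx":0,"ry":0,"rz":0},{"x":-0.14,"y":0.018,"z":0,"rx":0,"ry":0,"rz":0},{"x":-0.17,"y":0.022,"z":0,"rx":0,"ry":0,"rz":0},{"x":-0.2,"y":0.026,"z":0,"rx":0,"ry":0,"rz":0},{"x":-0.23,"y":0.03,"z":0,"rx":0,"ry":0,"rz":0},{"x":-0.26,"y":0.034,"z":0,"rx":0,"ry":0,"rz":0},{"x":-0.29,"y":0.038,"z":0,"rx":0,"ry":0,"rz":0},{"x":-0.32,"y":0.042,"z":0,"rx":0,"ry":0,"rz":0},{"x":-0.35,"y":0.046,"z":0,"rx":0,"ry":0,"rz":0}])

```text
t: 18.15
ee_pos: [0.5136, -0.1665, 0.1129]
tcp_rot: [2.356, 2.078, 0.0]
ft_force: [3.4, -0.4, 3.7]
width: 0.027
finger_force: 70.3
```

```bash
python3 st.py
```

```text
18.25 [[3.4438, -0.366, 3.6773, -0.1771, -0.8001, 0.039, 0.5136, -0.1665, 0.1129], [1.9889, -0.6342, 3.9133, -0.2233, -0.524, 0.0255, 0.5132, -0.1664, 0.1128], [1.7779, -0.5102, 3.6567, -0.1522, -0.4003, -0.0401, 0.5132, -0.1664, 0.1128]]
```

Call:
step_arm(steps=[{"x":-0.02,"y":0.003,"z":0,"rx":0,"ry":0,"rz":0},{"x":-0.05,"y":0.007,"z":0,"rx":0,"ry":0,"rz":0},{"x":-0.08,"y":0.011,"z":0,"rx":0,"ry":0,"rz":0},{"x":-0.11,"y":0.015,"z":0,"rx":0,"ry":0,"rz":0},{"x":-0.14,"y":0.018,"z":0,"rx":0,"ry":0,"rz":0},{"x":-0.17,"y":0.022,"z":0,"rx":0,"ry":0,"rz":0},{"x":-0.2,"y":0.026,"z":0,"rx":0,"ry":0,"rz":0},{"x":-0.23,"y":0.03,"z":0,"rx":0,"ry":0,"rz":0},{"x":-0.26,"y":0.034,"z":0,"rx":0,"ry":0,"rz":0},{"x":-0.29,"y":0.038,"z":0,"rx":0,"ry":0,"rz":0},{"x":-0.32,"y":0.042,"z":0,"rx":0,"ry":0,"rz":0},{"x":-0.35,"y":0.046,"z":0,"rx":0,"ry":0,"rz":0}])

```text
t: 19.3
ee_pos: [0.4856, -0.1628, 0.1128]
tcp_rot: [2.356, 2.078, 0.0]
ft_force: [3.7, -0.2, 4.4]
width: 0.0273
finger_force: 70.3
```

```bash
python3 st.py
```

```text
19.4 [[3.6635, -0.1594, 4.3875, -0.1931, -0.7971, 0.0336, 0.4856, -0.1628, 0.1128], [1.7003, -1.0161, 4.2273, -0.2022, -0.5327, 0.0516, 0.4852, -0.1627, 0.1128], [1.937, -0.5051, 4.4793, -0.1819, -0.3846, -0.0154, 0.4852, -0.1627, 0.1128]]
```

Call:
step_arm(steps=[{"x":-0.02,"y":0.003,"z":0,"rx":0,"ry":0,"rz":0},{"x":-0.05,"y":0.007,"z":0,"rx":0,"ry":0,"rz":0},{"x":-0.08,"y":0.011,"z":0,"rx":0,"ry":0,"rz":0},{"x":-0.1,"y":0.013,"z":0,"rx":0,"ry":0,"rz":0},{"x":-0.1,"y":0.013,"z":0,"rx":0,"ry":0,"rz":0},{"x":-0.1,"y":0.013,"z":0,"rx":0,"ry":0,"rz":0},{"x":-0.13,"y":0.017,"z":0,"rx":0,"ry":0,"rz":0},{"x":-0.16,"y":0.021,"z":0,"rx":0,"ry":0,"rz":0},{"x":-0.19,"y":0.025,"z":0.005,"rx":0,"ry":0,"rz":0},{"x":-0.22,"y":0.029,"z":0.01,"rx":0,"ry":0,"rz":0},{"x":-0.25,"y":0.033,"z":0.015,"rx":0,"ry":0,"rz":0},{"x":-0.28,"y":0.037,"z":0.02,"rx":0,"ry":0,"rz":0}])

```text
t: 20.45
ee_pos: [0.4625, -0.1595, 0.114]
tcp_rot: [-2.354, -2.077, 0.001]
ft_force: [1.3, -0.1, -0.3]
width: 0.0267
finger_force: 69.7
```

```bash
python3 st.py; python3 - <<'E'
from h import *
save(("side","top"),"f")
a=cv2.resize(load("side","f")["color"][140:240,250:350],(400,400)); b=cv2.resize(load("top","f")["color"][180:300,250:370],(400,400)); cv2.imwrite("pics/f.png",np.hstack([a,b]))
E
```

```text
20.55 [[1.2828, -0.1335, -0.3264, -0.1097, -0.2108, 0.067, 0.4625, -0.1595, 0.114], [-0.9716, -0.2668, -0.2364, -0.099, -0.0469, -0.0795, 0.4621, -0.1594, 0.114], [-0.66, 0.0091, -0.6891, -0.0538, 0.1419, -0.0309, 0.4622, -0.1594, 0.114]]
```

View pics/f.png

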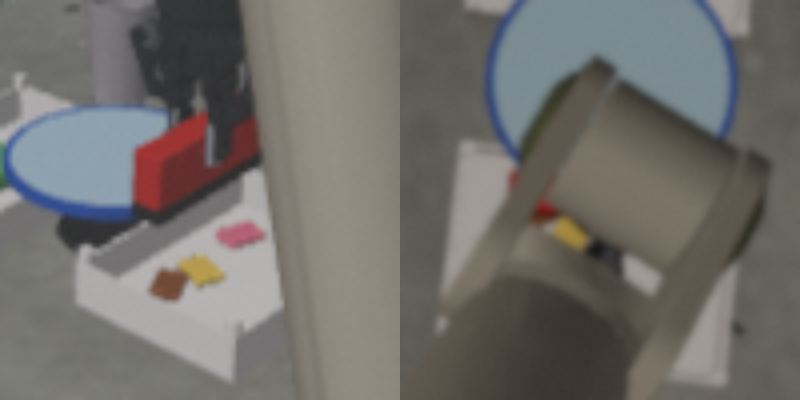

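All three slivers are in the tray and the glass is clean. I'll lift away, return the block, and undo the turn.

Call:
step_arm(steps=[{"x":0,"y":0,"z":0.2,"rx":0,"ry":0,"rz":0},{"x":0,"y":0,"z":0.6,"rx":0,"ry":0,"rz":0},{"x":0,"y":0,"z":1,"rx":0,"ry":0,"rz":0}])

```text
t: 20.95
ee_pos: [0.4627, -0.1594, 0.1944]
tcp_rot: [-2.353, -2.076, 0.002]
ft_force: [1.0, -1.4, -0.9]
width: 0.027
finger_force: 69.4
```

Call:
step_arm(steps=[{"x":0.05,"y":0.5,"z":0,"rx":0,"ry":0,"rz":0.033},{"x":0.1,"y":1,"z":0,"rx":0,"ry":0,"rz":0.066}])

```text
t: 21.12
ee_pos: [0.4719, -0.0803, 0.1956]
tcp_rot: [2.126, 2.31, 0.001]
ft_force: [1.1, 0.6, -3.8]
width: 0.0266
finger_force: 69.6
```

Call:
step_arm(steps=[{"x":0.05,"y":0.5,"z":0,"rx":0,"ry":0,"rz":0.033},{"x":0.1,"y":1,"z":0,"rx":0,"ry":0,"rz":0.066}])

```text
t: 21.28
ee_pos: [0.4789, 0.0018, 0.1942]
tcp_rot: [-1.872, -2.522, 0.0]
ft_force: [1.0, 0.2, -1.6]
width: 0.0267
finger_force: 69.5
```

Call:
step_arm(steps=[{"x":0.05,"y":0.5,"z":0,"rx":0,"ry":0,"rz":0.033},{"x":0.1,"y":1,"z":0,"rx":0,"ry":0,"rz":0.066}])

```text
t: 21.45
ee_pos: [0.4869, 0.0821, 0.1941]
tcp_rot: [-1.6, -2.703, 0.001]
ft_force: [0.9, -0.6, -2.0]
width: 0.0273
finger_force: 69.4
```

Call:
step_arm(steps=[{"x":0,"y":0.5,"z":0,"rx":0,"ry":0,"rz":0.033},{"x":0,"y":1,"z":0,"rx":0,"ry":0,"rz":0.066}])

```text
t: 21.62
ee_pos: [0.4868, 0.1622, 0.194]
tcp_rot: [-1.311, -2.854, 0.001]
ft_force: [1.1, 0.0, -2.1]
width: 0.0272
finger_force: 69.4
```

Call:
step_arm(steps=[{"x":0,"y":0.5,"z":0,"rx":0,"ry":0,"rz":0.033},{"x":0,"y":1,"z":0,"rx":0,"ry":0,"rz":0.066}])

```text
t: 21.78
ee_pos: [0.4867, 0.2422, 0.1939]
tcp_rot: [-1.009, -2.974, 0.001]
ft_force: [0.9, 0.2, -1.2]
width: 0.0269
finger_force: 69.4
```

Call:
step_arm(steps=[{"x":0,"y":0.5,"z":0,"rx":0,"ry":0,"rz":0.033},{"x":0,"y":1,"z":0,"rx":0,"ry":0,"rz":0.066}])

```text
t: 21.95
ee_pos: [0.4866, 0.3222, 0.1939]
tcp_rot: [-0.695, -3.062, 0.001]
ft_force: [0.2, 0.2, -2.7]
width: 0.027
finger_force: 69.4
```

Call:
step_arm(steps=[{"x":0,"y":0.1,"z":-0.2,"rx":0,"ry":0,"rz":0},{"x":0,"y":0.1,"z":-0.5,"rx":0,"ry":0,"rz":0},{"x":0,"y":0.1,"z":-0.8,"rx":0,"ry":0,"rz":0},{"x":0,"y":0.1,"z":-1,"rx":0,"ry":0,"rz":0},{"x":0,"y":0.1,"z":-1,"rx":0,"ry":0,"rz":0},{"x":0,"y":0.1,"z":-1,"rx":0,"ry":0,"rz":0},{"x":0,"y":0.1,"z":-1,"rx":0,"ry":0,"rz":0},{"x":0,"y":0.1,"z":-1,"rx":0,"ry":0,"rz":0},{"x":0,"y":0.1,"z":-1,"rx":0,"ry":0,"rz":0},{"x":0,"y":0.1,"z":-1,"rx":0,"ry":0,"rz":0},{"x":0,"y":0.1,"z":-1,"rx":0,"ry":0,"rz":0}])

```text
t: 22.87
ee_pos: [0.4876, 0.3282, 0.115]
tcp_rot: [0.704, 3.061, 0.001]
ft_force: [0.4, 0.1, -1.9]
width: 0.0267
finger_force: 69.7
```

Lower it from 0.115 to about 0.040, then ease down.

Call:
step_arm(steps=[{"x":0,"y":0,"z":-0.25,"rx":0,"ry":0,"rz":0},{"x":0,"y":0,"z":-0.5,"rx":0,"ry":0,"rz":0},{"x":0,"y":0,"z":-0.7,"rx":0,"ry":0,"rz":0},{"x":0,"y":0,"z":-0.85,"rx":0,"ry":0,"rz":0},{"x":0,"y":0,"z":-0.92,"rx":0,"ry":0,"rz":0},{"x":0,"y":0,"z":-0.93,"rx":0,"ry":0,"rz":0},{"x":0,"y":0,"z":-0.94,"rx":0,"ry":0,"rz":0},{"x":0,"y":0,"z":-0.94,"rx":0,"ry":0,"rz":0},{"x":0,"y":0,"z":-0.94,"rx":0,"ry":0,"rz":0},{"x":0,"y":0,"z":-0.94,"rx":0,"ry":0,"rz":0}])

```text
t: 23.7
ee_pos: [0.4877, 0.3283, 0.0399]
tcp_rot: [0.703, 3.061, 0.001]
ft_force: [-0.2, -0.4, -2.3]
width: 0.0269
finger_force: 69.8
```

Call:
step_arm(steps=[{"x":0,"y":0,"z":-0.006,"rx":0,"ry":0,"rz":0},{"x":0,"y":0,"z":-0.012,"rx":0,"ry":0,"rz":0},{"x":0,"y":0,"z":-0.012,"rx":0,"ry":0,"rz":0},{"x":0,"y":0,"z":-0.012,"rx":0,"ry":0,"rz":0}])

```text
t: 24.03
ee_pos: [0.4875, 0.3282, 0.0384]
tcp_rot: [0.704, 3.062, 0.0]
ft_force: [0.2, 0.2, -1.1]
width: 0.027
finger_force: 69.9
```

Call:
step_arm(steps=[{"x":0,"y":0,"z":-0.005,"rx":0,"ry":0,"rz":0},{"x":0,"y":0,"z":-0.005,"rx":0,"ry":0,"rz":0},{"x":0,"y":0,"z":-0.005,"rx":0,"ry":0,"rz":0}])

```text
t: 24.28
ee_pos: [0.4875, 0.3282, 0.0384]
tcp_rot: [0.704, 3.061, 0.0]
ft_force: [-1.5, -1.0, 5.4]
width: 0.0269
finger_force: 70.5
```

Call:
step_arm(steps=[{"x":0,"y":0,"z":0,"rx":0,"ry":0,"rz":0},{"x":0,"y":0,"z":0,"rx":0,"ry":0,"rz":0},{"x":0,"y":0,"z":0,"rx":0,"ry":0,"rz":0},{"x":0,"y":0,"z":0,"rx":0,"ry":0,"rz":0},{"x":0,"y":0,"z":0,"rx":0,"ry":0,"rz":0},{"x":0,"y":0,"z":0,"rx":0,"ry":0,"rz":0},{"x":0,"y":0,"z":0,"rx":0,"ry":0,"rz":0},{"x":0,"y":0,"z":0,"rx":0,"ry":0,"rz":0},{"x":0,"y":0,"z":0,"rx":0,"ry":0,"rz":0},{"x":0,"y":0,"z":0,"rx":0,"ry":0,"rz":0},{"x":0,"y":0,"z":0,"rx":0,"ry":0,"rz":0},{"x":0,"y":0,"z":0,"rx":0,"ry":0,"rz":0}], grip=0)

```text
t: 25.28
ee_pos: [0.4875, 0.3281, 0.0379]
tcp_rot: [0.704, 3.062, 0.0]
ft_force: [0.4, 0.2, 0.3]
width: 0.0855
finger_force: 0.0
```

Call:
step_arm(steps=[{"x":0,"y":0,"z":0.1,"rx":0,"ry":0,"rz":0},{"x":0,"y":0,"z":0.3,"rx":0,"ry":0,"rz":0},{"x":0,"y":0,"z":0.6,"rx":0,"ry":0,"rz":0},{"x":0,"y":0,"z":1,"rx":0,"ry":0,"rz":0}])

```text
t: 25.62
ee_pos: [0.4866, 0.3278, 0.1178]
tcp_rot: [-0.703, -3.059, 0.003]
ft_force: [-0.1, 0.7, -0.5]
width: 0.0855
finger_force: 0.0
```

Call:
step_arm(steps=[{"x":0,"y":0,"z":0.4,"rx":0,"ry":0,"rz":0},{"x":0,"y":0,"z":0.8,"rx":0,"ry":0,"rz":0},{"x":0,"y":0,"z":1,"rx":0,"ry":0,"rz":0},{"x":0,"y":0,"z":1,"rx":0,"ry":0,"rz":0},{"x":0,"y":0,"z":1,"rx":0,"ry":0,"rz":0},{"x":0,"y":0,"z":1,"rx":0,"ry":0,"rz":0}])

```text
t: 26.12
ee_pos: [0.4869, 0.3279, 0.1969]
tcp_rot: [-0.703, -3.06, 0.002]
ft_force: [0.2, 0.3, -1.6]
width: 0.0854
finger_force: 0.0
```

```bash
python3 - <<'E'
from h import *
save(("side","top"),"g")
a=cv2.resize(load("side","g")["color"][130:330,120:340],(400,400)); b=cv2.resize(load("top","g")["color"][120:320,70:370],(400,400)); cv2.imwrite("pics/g.png",np.hstack([a,b]))
E
```

```text
(no output)
```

View pics/g.png

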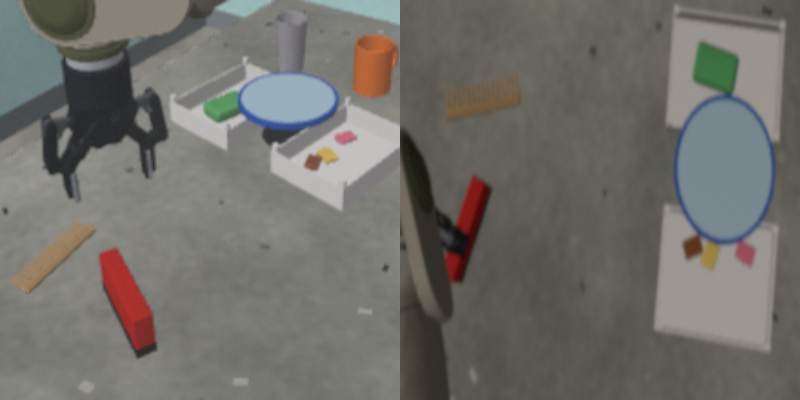

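The block stands upright and released, and all three slivers lie in the empty tray. Nothing else has moved, so I'm handing in the job.

```bash
python3 -c "
from plant import bot
print(bot.sign_off())"
```

```text
the job is handed in; nothing more can be done
None
```

The job is handed in at about 26 s: all three slivers lie in the empty tray, pressing force stayed near 5–6 N at each reading, and the scraper stands released on the ledge; `sign_off()` returned no verdict.

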